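# Find the 12 mm flat bar by pinching and butt it against the stop of the welding jig

## Robot

A 6-joint arm with a two-finger parallel gripper is mounted at the origin on the work surface. World frame = base frame: x ahead of the robot, y to its left, z up, the work surface at z = 0. Lengths are in m, angles in degrees, forces in N, time in s.
With the tool pointing down it reaches from about 0.35 to 0.975 m from the base axis. Payload 7.1 kg.
Tool frame: the origin (TCP) lies between the finger pads; the fingertips stand 25 mm ahead of it and the grasp point (between the pads) lies 6 mm ahead of it; x points along the fingers, y is the direction in which the jaws open and shut, and the axes are right-handed (so a half turn about x gives the same grasp; the last joint's range is limited). The gripper opens to 88 mm and grips with 3 to 60 N. Pads are 20 mm wide; open, the fingers measure 115 mm over their backs; the gripper's body (75 mm by 178 mm) begins 61 mm behind the grasp point.
Start: joints at [-78.209, 24.242, 93.386, -0, 62.372, -1.089], TCP at [0.139, -0.609, 0.248] pointing down, gripper open.
Joint ranges: [-172.04, 172.04], [-51.8, 120.97], [4.93, 147.93], [-75.15, 255.16], [6.16, 154.13], [-145.62, 145.62]. Speed limits (degrees/s): [136.94, 136.94, 172.46, 180, 180, 180].

## Interface

Orientations are given as [roll, pitch, yaw] about the fixed x, y, z axes, in that order (R = Rz(yaw) Ry(pitch) Rx(roll)).
In Python, from plant import ctrl, telemetry, imaging gives the robot as it stands. Calls block until the motion is done:
- ctrl.reach(position, orientation): joint-space move of the TCP to a pose.
- ctrl.move_linear(position, attitude=None, speed=0.15, max_force=None): straight line of the TCP; attitude=None keeps the orientation; speed is the mean speed in m/s. With max_force (N) it stops when the force on the tool has changed by that much, and returns True; else False.
- ctrl.set_joints(angles): joint-space move.
- ctrl.open_gripper() and ctrl.gripper_close(grasp_force=None): open the fingers fully, or close them until they stop; grasp_force is the grip in N (None keeps the last).
- ctrl.pause(seconds).
- ctrl.ik(position, orientation): joint angles nearest the present ones, or None.
- telemetry.read_state(): the state.
- imaging.capture(name): name is "side" or "top" or "wrist"; returns (picture, depth): 480x640x3 uint8, red, green, blue; 480x640 float32, m along the optical axis (not along the pixel's ray), 0 where there is no reading.
- imaging.camera_model(name): a dict with "K" (3x3 intrinsics, pixels), "R" (3x3) and "t" (3): a world point X has camera coordinates R X + t; the wrist camera has in their place "T_tool_cam" (4x4, takes a point from camera to tool coordinates, whose origin is the TCP and whose axes are the tool frame's). Camera axes: x right, y down, z forward; pixel columns grow to the right and rows downward; lengths in m; the calibration is good to about 2 mm. A picture is of the moment at which its call begins: read the wrist's pose just before it. camera_model takes no time and is no camera call.
A pose or a line that the arm cannot do raises ctrl.MotionError and nothing moves.
- ctrl.close_job(): hands the job in, once; it reports no verdict.
The state is a dict: "time_s": time; "joint_positions": joint angles; "dq": joint speeds; "effort": joint torques, N m; "tool_pos": TCP position; "tool_rot": TCP orientation; "contact_force": force on the tool from outside, world axes, zero at the start; "moment": the same for the moment, N m; "opening": finger opening in m.
Only numpy, scipy, OpenCV 4.12 (cv2) and the standard library are available. Lean on these libraries where they do the work, as an engineer would, in place of code of your own. Each camera call takes 0.05 s, during which the arm holds its last target.

## Task

Three steel flat bars that look alike stand on edge in the slots of the blue stand: pinch them to find the one that is 12 mm thick, and leave the other two in their slots and the can and brush alone. Gently set the 12 mm bar on edge on the floor of the welding jig's channel, short of the yellow gauge finger and the brass stop, then slide it along the channel, past the finger, until it butts against the stop, without forcing it or shoving the stop out of its setting, and let go of it there.

Things in the scene. Friction and masses are not known exactly. Their poses are not given: they have to be found in the camera images.
- bar_a: One of three steel flat bars, plain boxes 100 mm long (x), 60 mm high (z, on edge), 0.3 to 0.85 kg. One is 8, one 12, one 16 mm thick (y); which this is is not told: measure it. They stand upright, parallel to the stand's x, 75 mm apart along its y, in any order; a let-go bar may lean a little in its slot. Origin: centre of the underside
- bar_b: Another of the three flat bars, see bar_a: 8, 12 or 16 mm thick, not told. Origin: centre of the underside
- bar_c: Another of the three flat bars, see bar_a: 8, 12 or 16 mm thick, not told. Origin: centre of the underside
- stand: Fixed low blue rack with a black rubber floor, 162 mm (x) by 260 mm (y). Bars stand on the rubber, 14 mm above the origin (centre of the underside); rim to 20 mm. Each stands loosely between two pairs of thin blue posts near its ends (36 to 50 mm from the stand's middle in x, slot 19 mm wide, posts to 59 mm above the origin); the middle 70 mm is free for fingers
- jig: Fixed grey base 270 (x) by 100 mm (y), on it two 250 mm long aluminium rails: a channel along x at y = 0. Floor 12 mm, rail tops 30 mm above the origin (centre of the underside). Channel 14.6 mm wide, 45 degree slopes widen its mouth to 22.6 mm: a 12 mm bar fits on edge, 1.3 mm play each side, a 16 mm one does not. The brass stop is in the +x half
- stop_face (a point): Middle of the upright face of the brass end stop, which the bar's end has to butt; 30 mm above the channel floor, axes as the jig's, the face looks to the jig's -x. It is set 55 to 95 mm from the jig's origin along +x and held by friction only: pushed with over about 15 N it slips to +x. Its block is 30 mm long, 50 mm wide; a red knob on it reaches 83 mm above the floor
- wire_brush: Bystander: a loose brush with a wooden handle lying on the table beyond the work. Origin: centre of the underside
- spray_can: Bystander: a loose yellow can, 56 mm across, 150 mm high, standing beyond the work. Origin: centre of the underside
- hood_edge (a point): Middle of the lower front edge of the stop's hood, which juts 16 mm from the stop's face towards the jig's -x over the end of a seated bar. 24 mm wide; underside 65 mm above the channel floor (5 mm over a seated bar's top), its top at 71 mm. It keeps a bar from being lowered in right at the stop and hides the joint from above
- finger_tip (a point): Tip of the yellow gauge finger that pokes sideways out of the jig's +y rail, 25 mm along +x of the jig's origin, 8 mm above the channel floor. At rest it reaches the channel's middle line; a passing bar pushes it back towards +y (spring under 1 N, 20 degree ramps from 23 mm before to 23 mm after the tip, 9 mm high), then it rests on the bar's side. Do not set a bar down on it from above
There are look-alikes about, which are no part of the job. What is shaped like the bar_b but pink is not meant.

How it is judged (in metres and radians):
On the way:
1. a bar stands on the channel floor (within 3 mm), in line with the channel, its end at least 10 mm short of the stop (((z of bar_a in the frame of jig below 0.015 m and y of bar_a in the frame of jig between -0.004 and 0.004 m and angle between the x axis of bar_a and the x axis of jig, either way round below 0.06 rad and x of bar_a in the frame of stop_face below -0.06 m and x of bar_a in the frame of jig above -0.12 m) or (z of bar_b in the frame of jig below 0.015 m and y of bar_b in the frame of jig between -0.004 and 0.004 m and angle between the x axis of bar_b and the x axis of jig, either way round below 0.06 rad and x of bar_b in the frame of stop_face below -0.06 m and x of bar_b in the frame of jig above -0.12 m) or (z of bar_c in the frame of jig below 0.015 m and y of bar_c in the frame of jig between -0.004 and 0.004 m and angle between the x axis of bar_c and the x axis of jig, either way round below 0.06 rad and x of bar_c in the frame of stop_face below -0.06 m and x of bar_c in the frame of jig above -0.12 m))), for 0.1 s.
At the end, for the whole second after the job is handed in: One bar, 12 mm by the gauge finger on its side (tip 5 to 7 mm from its middle plane), rests upright on the channel floor (within 2 mm), in line, its end within 1.8 mm of the stop; the stop is within 2 mm of its setting; the other two bars stand (or lean) within 25 mm of their places (((z of bar_a in the frame of jig below 0.014 m and y of bar_a in the frame of jig between -0.004 and 0.004 m and angle between the x axis of bar_a and the x axis of jig, either way round below 0.05 rad and x of bar_a in the frame of stop_face between -0.0518 and -0.047 m and linear speed of bar_a below 0.01 m/s and (y of finger_tip in the frame of bar_a between 0.005 and 0.007 m or y of finger_tip in the frame of bar_a between -0.007 and -0.005 m) and distance of each of bar_b, bar_c from where it was at the start of the episode below 0.025 m and angle between bar_a's own z axis and vertical below 0.15 rad and angle between each of bar_b, bar_c's own z axis and vertical below 0.4 rad) or (z of bar_b in the frame of jig below 0.014 m and y of bar_b in the frame of jig between -0.004 and 0.004 m and angle between the x axis of bar_b and the x axis of jig, either way round below 0.05 rad and x of bar_b in the frame of stop_face between -0.0518 and -0.047 m and linear speed of bar_b below 0.01 m/s and (y of finger_tip in the frame of bar_b between 0.005 and 0.007 m or y of finger_tip in the frame of bar_b between -0.007 and -0.005 m) and distance of each of bar_a, bar_c from where it was at the start of the episode below 0.025 m and angle between bar_b's own z axis and vertical below 0.15 rad and angle between each of bar_a, bar_c's own z axis and vertical below 0.4 rad) or (z of bar_c in the frame of jig below 0.014 m and y of bar_c in the frame of jig between -0.004 and 0.004 m and angle between the x axis of bar_c and the x axis of jig, either way round below 0.05 rad and x of bar_c in the frame of stop_face between -0.0518 and -0.047 m and linear speed of bar_c below 0.01 m/s and (y of finger_tip in the frame of bar_c between 0.005 and 0.007 m or y of finger_tip in the frame of bar_c between -0.007 and -0.005 m) and distance of each of bar_a, bar_b from where it was at the start of the episode below 0.025 m and angle between bar_c's own z axis and vertical below 0.15 rad and angle between each of bar_a, bar_b's own z axis and vertical below 0.4 rad)) and distance of stop_face from where it was at the start of the episode below 0.002 m); the robot touches nothing.
It fails at once if the stop is shoved more than 2 mm out of its setting (distance of stop_face from where it was at the start of the episode above 0.002 m).
It fails at once if a bar is forced against the jig with more than 60 N (contact force between any of bar_a, bar_b, bar_c and jig above 60 N).
It fails at once if a bar is knocked over, or a second bar is taken away too (angle between any of bar_a, bar_b, bar_c's own z axis and vertical above 0.6 rad or distance of each of bar_a, bar_b from where it was at the start of the episode above 0.05 m or distance of each of bar_a, bar_c from where it was at the start of the episode above 0.05 m or distance of each of bar_b, bar_c from where it was at the start of the episode above 0.05 m).
It fails at once if the spray can or the brush is knocked away (distance of any of spray_can, wire_brush from where it was at the start of the episode above 0.03 m).
It also fails if it takes over 72 s, if anything falls off the work surface, if the arm or the gripper's body presses on something with over 40 N, if the wrist force passes 120 N, or if a joint passes its speed limit or range.

## Working session

There is one attempt and no reset: what is moved stays moved. The work goes in short steps, each a Python script; the robot and the scene stay as the last script left them, time stands still between calls to the robot, and variables do not carry over. Pictures are saved under pics/ and viewed, and the job is handed in when it is done.

```bash
ls; mkdir -p pics; python3 - <<'E'
from plant import ctrl, telemetry, imaging
import cv2,numpy as np
s=telemetry.read_state();print(s)
for n in ["side","top","wrist"]:
    p,d=imaging.capture(n);cv2.imwrite(f"pics/{n}0.png",p[:,:,::-1]);np.savez(f"pics/{n}0.npz",p=p,d=d)
    print(n,imaging.camera_model(n))
E
```

```text
pics
{'time_s': 0.0, 'joint_positions': array([-7.82078285e+01,  2.42845815e+01,  9.34308340e+01, -8.29656252e-04,
        6.23719054e+01, -1.09010912e+00]), 'dq': array([ 0.13873049, -0.04044334,  0.11747891,  0.06896149,  0.01082297,
        0.07510142]), 'effort': array([-1.12508203e-04, -5.44628298e+01, -2.73669165e+01,  6.42658537e-02,
        2.28187430e-02, -1.34749980e-04]), 'tool_pos': array([ 0.13924395, -0.60876641,  0.24690413]), 'tool_rot': array([-90.60819736,  89.912676  , 102.27446858]), 'contact_force': array([ 0.61720872, -0.03234882,  0.1181336 ]), 'moment': array([-0.01408826,  0.0581668 ,  0.00556674]), 'opening': 0.08753629395244805}
side {'K': array([[534.80233464,   0.        , 320.25457704],
       [  0.        , 534.80233464, 245.75890444],
       [  0.        ,   0.        ,   1.        ]]), 'R': array([[ 0.9308913 , -0.36509899, -0.01200503],
       [-0.24687862, -0.60456302, -0.75733381],
       [ 0.26924401,  0.70795924, -0.65291759]]), 't': array([-0.54863203,  0.18570967,  0.75879903])}
top {'K': array([[448.00881366,   0.        , 320.69087537],
       [  0.        , 448.00881366, 232.42605966],
       [  0.        ,   0.        ,   1.        ]]), 'R': array([[ 0.02698645, -0.99943632,  0.01996952],
       [-0.99291096, -0.02911284, -0.11524003],
       [ 0.11575644, -0.01671803, -0.99313693]]), 't': array([-0.05793764,  0.58932171,  0.77524025])}
wrist {'K': array([[340.68621568,   0.        , 319.36625929],
       [  0.        , 340.68621568, 234.38100283],
       [  0.        ,   0.        ,   1.        ]]), 'T_tool_cam': array([[ 3.13107815e-06, -3.02251722e-01,  9.53228145e-01,
        -1.37124653e-01],
       [ 9.99999872e-01,  4.84144428e-04,  1.50228894e-04,
        -1.55002787e-04],
       [-5.06907037e-04,  9.53228022e-01,  3.02251685e-01,
        -8.31118056e-02],
       [ 0.00000000e+00,  0.00000000e+00,  0.00000000e+00,
         1.00000000e+00]])}
```

View pics/side0.png

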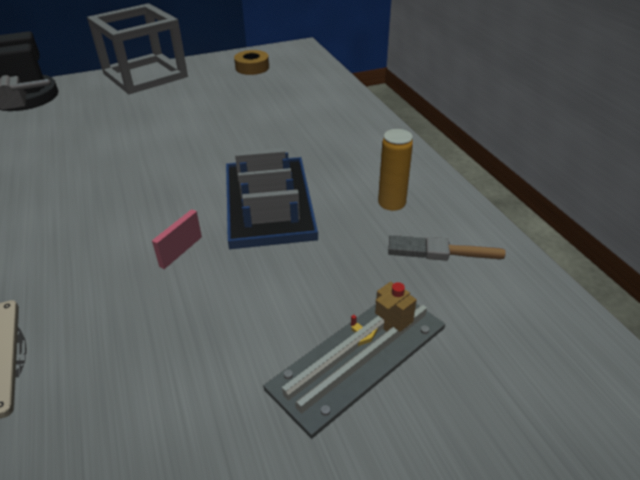

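View pics/top0.png

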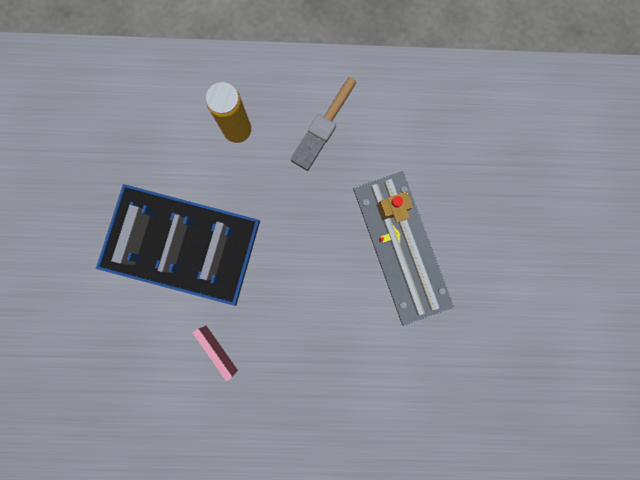

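View pics/wrist0.png

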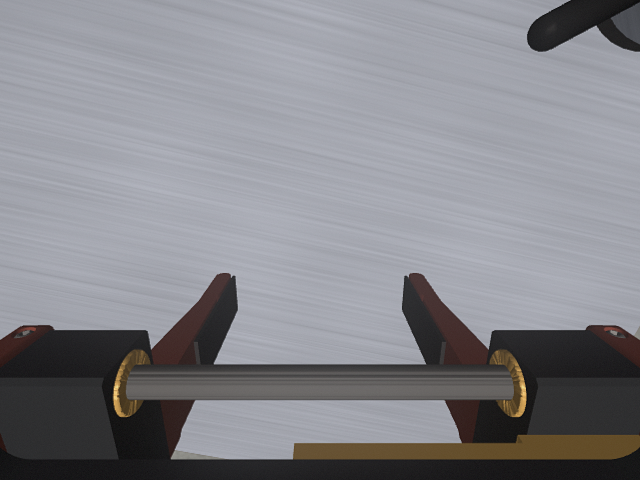

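Top view: grey bars at about (128,234), (172,243) and (213,251) stand in the blue stand. The pink look-alike at (215,352) is not meant. The jig is at (402,248) with its stop (red knob) at (398,202), the can at (230,112) and the brush at (323,123). I'll enlarge before measuring.

```bash
python3 - <<'E'
import cv2,numpy as np
p=cv2.imread("pics/top0.png")
a=cv2.resize(p[170:320,85:275],None,fx=4,fy=4,interpolation=cv2.INTER_CUBIC);cv2.imwrite("pics/c1.png",a[:600,:800])
a=cv2.resize(p[165:330,340:465],None,fx=3.6,fy=3.6,interpolation=cv2.INTER_CUBIC);cv2.imwrite("pics/c2.png",a)
E
```

```text
(no output)
```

View pics/c1.png

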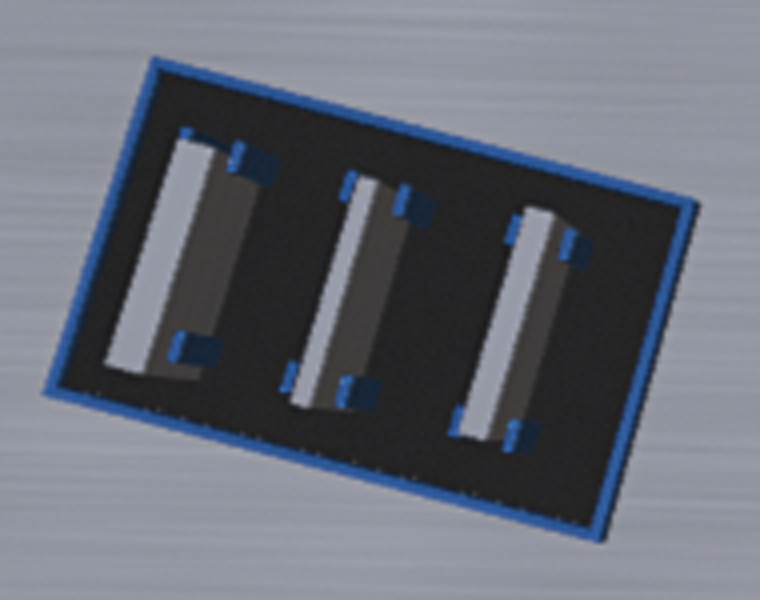

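View pics/c2.png

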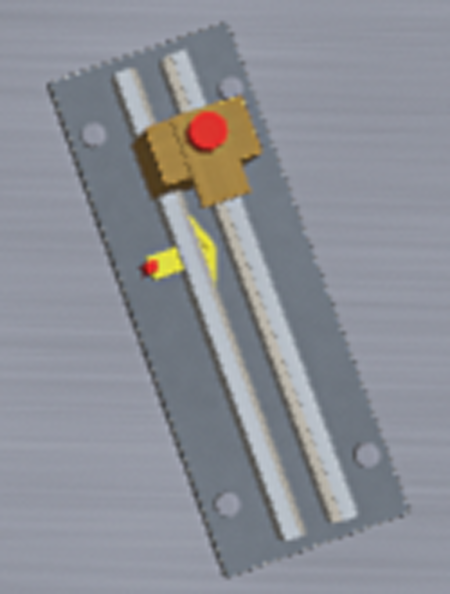

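The enlarged crop shows three grey bars in the blue slots, none of them pink. By eye the left one is thickest, the middle one thinnest and the right one in between. The jig crop shows the finger and stop; image up is jig +x. Next, positions.

```bash
cat > h.py <<'E'
import numpy as np,cv2
from plant import ctrl,telemetry,imaging
def ray(n,uv,z,cm=None):
    c=cm or imaging.camera_model(n); uv=np.atleast_2d(np.asarray(uv,float))
    d=np.c_[uv,np.ones(len(uv))]@np.linalg.inv(c["K"]).T@c["R"]; o=-c["R"].T@c["t"]
    return o+d*((z-o[2])/d[:,2])[:,None]
def wristmodel(s):
    from scipy.spatial.transform import Rotation as Ro
    c=imaging.camera_model("wrist"); T=np.eye(4); T[:3,:3]=Ro.from_euler("xyz",s["tool_rot"],degrees=True).as_matrix();T[:3,3]=s["tool_pos"]
    W=T@c["T_tool_cam"]; R=W[:3,:3].T
    return dict(K=c["K"],R=R,t=-R@W[:3,3])
def info(P):
    r=cv2.minAreaRect((P[:,:2]*1000).astype(np.float32)); b=cv2.boxPoints(r); e=[b[1]-b[0],b[2]-b[1]]
    l=max(e,key=np.linalg.norm); a=np.degrees(np.arctan2(l[1],l[0]))%180
    return np.round(r[0],1),np.round(sorted(r[1]),1),round(float(a),2)
def comps(m,amin):
    n,l,st,c=cv2.connectedComponentsWithStats(m.astype(np.uint8))
    return [(l==i) for i in range(1,n) if st[i,4]>=amin]
def pts(m): 
    y,x=np.nonzero(m); return np.c_[x,y]
E
python3 - <<'E'
from h import *
f=np.load("pics/top0.npz");p=f["p"];d=f["d"];hsv=cv2.cvtColor(p,cv2.COLOR_RGB2HSV)
H,S,V=[hsv[...,i].astype(int) for i in range(3)]
blue=(H>100)&(H<125)&(S>120)&(V>60)
m=np.zeros_like(blue);m[175:315,85:275]=1
o=info(ray("top",pts(blue&m),0.020)); print("stand",o)
rect=cv2.minAreaRect(pts(blue&m).astype(np.float32)); ins=cv2.fillConvexPoly(np.zeros(p.shape[:2],np.uint8),cv2.boxPoints((rect[0],(rect[1][0]-10,rect[1][1]-10),rect[2])).astype(int),1)>0
for c in comps((V>110)&(S<60)&ins,80):
    print("bar top",pts(c).mean(0),c.sum(),info(ray("top",pts(c),0.074)), "depth z", )
    q=pts(c); dd=d[c]; cm=imaging.camera_model("top"); X=(np.c_[q,np.ones(len(q))]@np.linalg.inv(cm["K"]).T*dd[:,None]-cm["t"])@cm["R"]; print(np.median(X,0), len(q)*np.median(dd)**2/448**2*1e6/100)
m[:]=0;m[160:330,345:465]=1
print(p[250,375],p[270,395],p[270,412],p[270,425],p[250,470],p[262,415])
red=((H<6)|(H>174))&(S>150)&m
for c in comps(red,6): print("red",pts(c).mean(0),c.sum(),ray("top",pts(c).mean(0),0.095))
yel=(H>24)&(H<34)&(S>150)&m
for c in comps(yel,6): print("yel",pts(c).mean(0),c.sum(),info(ray("top",pts(c),0.02)))
# jig base via grey colour
base=(V<140)&(V>60)&(S<60)&m
cs=comps(cv2.morphologyEx((base).astype(np.uint8),cv2.MORPH_CLOSE,np.ones((3,3))),500)
allb=np.any(cs,0); 
print("base",[info(ray("top",pts(allb),z)) for z in(0.0,0.012)])
rail=(V>165)&m
hull=cv2.fillConvexPoly(np.zeros(p.shape[:2],np.uint8),cv2.convexHull(pts(allb).astype(np.int32)),1)
hull=cv2.erode(hull,np.ones((7,7)))>0
for c in comps(rail&hull,60): print("rail",pts(c).mean(0),c.sum(),info(ray("top",pts(c),0.030)))
E
```

```text
stand (array([564.2, 217.7]), array([161.5, 261.2]), 76.8)
bar top [124.58578856 233.67764298] 577 (array([574.6, 293.1]), array([ 16.7, 100.3]), 166.59) depth z
[0.57346235 0.29238971 0.07544928] 16.684423
bar top [168.02027027 242.55067568] 296 (array([561.6, 218.7]), array([  8.6, 100.2]), 166.9) depth z
[0.56035035 0.21826186 0.07548023] 8.559106
bar top [211.15825688 250.35091743] 436 (array([550.1, 145. ]), array([ 12.7, 100. ]), 166.27) depth z
[0.54883978 0.14468862 0.07531799] 12.60403
[88 90 95] [110 117 126] [110 118 128] [156 163 172] [143 147 157] [177 173 163]
red [397.26966292 201.03370787] 89 [[ 0.6409263  -0.16838783  0.095     ]]
red [380.875 238.875] 8 [[ 0.57577525 -0.14132193  0.095     ]]
yel [397.44 234.  ] 25 (array([ 594. , -183.6]), array([ 4.7, 19.8]), 18.93)
yel [386.0952381  237.69047619] 42 (array([ 586. , -160.8]), array([11.1, 15.4]), 110.01)
base [(array([ 572.6, -196. ]), array([104.2, 275.1]), 20.63), (array([ 571.5, -193.6]), array([102.7, 271.1]), 20.63)]
rail [394.59174312 193.63302752] 218 (array([ 670.9, -176.9]), array([22. , 52.3]), 19.85)
rail [377.15217391 192.2826087 ] 92 (array([ 668.8, -143.4]), array([ 9.7, 31.8]), 20.51)
rail [401.97251908 261.42442748] 655 (array([ 536.1, -195.3]), array([ 35.5, 180.2]), 28.0)
rail [419.40396341 264.7179878 ] 656 (array([ 538.5, -221.4]), array([ 13. , 168.7]), 20.65)
```

The tops measure 16.7, 8.6 and 12.7 mm wide, with 100 mm lengths at 75 mm spacing. The stand measures 161.5×261 mm and the jig 271×103 mm, all matching the given sizes. The right bar at (213,251) px, world (0.550, 0.145), is the candidate, so I'll pinch it.

```bash
python3 - <<'E'
from h import *
A=[0,90,-13.3]
print(ctrl.ik([.550,.145,.16],A), ctrl.ik([.5153,-.2147,.16],[0,90,20.6]))
ctrl.reach([.550,.145,.16],A)
s=telemetry.read_state();p,d=imaging.capture("wrist");cv2.imwrite("pics/w1.png",p[:,:,::-1])
print(s["time_s"],s["tool_pos"],s["tool_rot"],s["joint_positions"])
print(ctrl.move_linear([.550,.145,.064],speed=.08,max_force=8))
ctrl.gripper_close(grasp_force=10)
ctrl.pause(.2)
s=telemetry.read_state();print(s["time_s"],s["tool_pos"],s["opening"],s["contact_force"])
p,d=imaging.capture("wrist");cv2.imwrite("pics/w2.png",p[:,:,::-1])
E
```

```text
[ 1.35703968e+01  2.62486909e+01  1.04061270e+02 -2.54444375e-14
  4.96900394e+01 -6.31296032e+01] [ -23.84054524   25.48904294  105.40835511    0.           49.10260195
 -134.44054524]
3.175 [0.55025454 0.14435964 0.1600596 ] [ -7.12756355  89.99233514 -20.49673121] [ 1.35038170e+01  2.62474445e+01  1.04052805e+02 -5.62055135e-03
  4.96933960e+01 -6.31233798e+01]
False
5.925 [0.5499964  0.14496852 0.06402628] 0.011649570915458181 [-0.00325052  0.18772411  0.50194263]
```

View pics/w2.png

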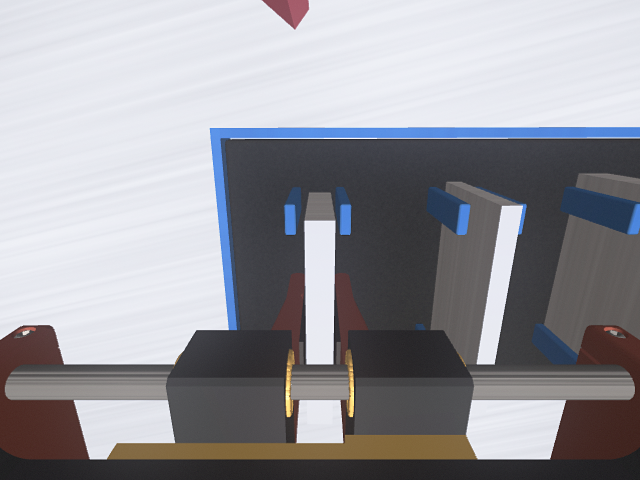

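The pads are closed on the right bar (front face about (320,300)) and the opening reads 11.65 mm. That fits 12 mm and is well away from 8 or 16, and the neighbours stand untouched. Next I'll lift it and carry it over the jig.

```bash
python3 - <<'E'
from h import *
ctrl.gripper_close(grasp_force=40)
s=telemetry.read_state();f0=s["contact_force"];print("op",s["opening"])
ctrl.move_linear([.550,.145,.18],speed=.1)
ctrl.pause(.2)
s=telemetry.read_state();print("weight",s["contact_force"]-f0)
J=np.array([571.5,-193.6])/1000;a=np.radians(20.6);x=J+(-.060)*np.array([np.cos(a),np.sin(a)])
print(x)
ctrl.reach([x[0],x[1],.14],[0,90,20.6]);ctrl.pause(.2)
s=telemetry.read_state();print(s["time_s"],s["tool_pos"],s["tool_rot"],s["joint_positions"],s["opening"])
p,d=imaging.capture("wrist");cv2.imwrite("pics/w3.png",p[:,:,::-1]);np.savez("pics/w3.npz",p=p,d=d,tp=s["tool_pos"],tr=s["tool_rot"])
p,d=imaging.capture("side");cv2.imwrite("pics/s3.png",p[:,:,::-1])
p,d=imaging.capture("top");cv2.imwrite("pics/t3.png",p[:,:,::-1])
E
```

```text
op 0.011671246245248823
weight [-0.54328953  0.99764197 -6.38654206]
[ 0.51533643 -0.2147105 ]
9.2583 [ 0.51581616 -0.21386507  0.14013927] [-32.66797158  89.98282264 -11.99375433] [-2.37425369e+01  2.72266101e+01  1.05953474e+02  4.79786417e-03
  4.68030990e+01 -1.34420038e+02] 0.01178308066454483
```

View pics/w3.png

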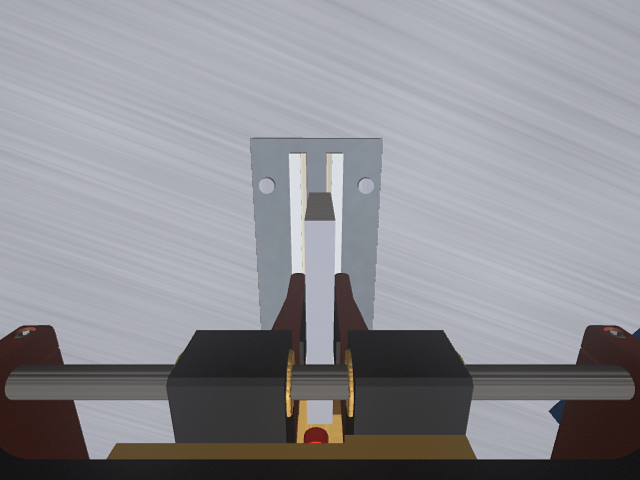

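View pics/s3.png

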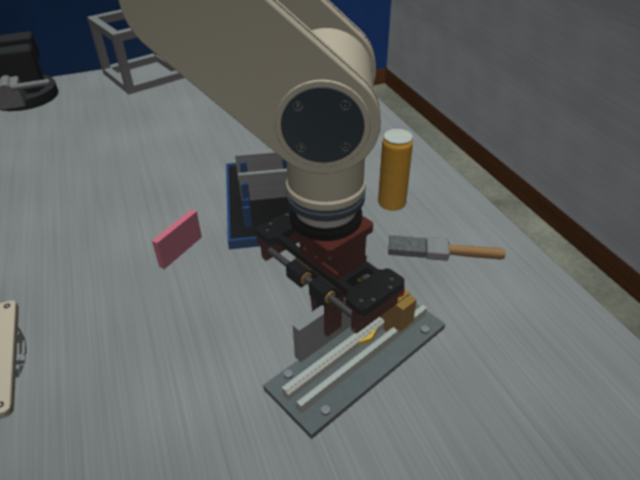

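The wrist view shows the jig's -x end at about (316,138) with rails at columns 290-303 and 328-343, and the held bar (320,205) over the channel. Next I'll work out the channel's line in tool coordinates.

```bash
python3 - <<'E'
from h import *
from scipy.spatial.transform import Rotation as Ro
f=np.load("pics/w3.npz");p=f["p"];s=dict(tool_pos=f["tp"],tool_rot=f["tr"]);cm=wristmodel(s)
g=cv2.cvtColor(p,cv2.COLOR_RGB2GRAY).astype(int)
for r in (165,185): print(r,list(zip(range(245,390),g[r,245:390]))[::1] if r==165 else "")
R=Ro.from_euler("xyz",s["tool_rot"],degrees=True).as_matrix()
def tool(uv,z): return (ray("",uv,z,cm)-s["tool_pos"])@R
p2=cv2.resize(p[125:285,240:395],None,fx=3.7,fy=3.7,interpolation=cv2.INTER_CUBIC);cv2.imwrite("pics/c3.png",p2[:,:,::-1])
E
```

```text
165 [(245, np.int64(175)), (246, np.int64(175)), (247, np.int64(176)), (248, np.int64(176)), (249, np.int64(175)), (250, np.int64(171)), (251, np.int64(121)), (252, np.int64(134)), (253, np.int64(138)), (254, np.int64(138)), (255, np.int64(138)), (256, np.int64(139)), (257, np.int64(137)), (258, np.int64(138)), (259, np.int64(138)), (260, np.int64(138)), (261, np.int64(139)), (262, np.int64(139)), (263, np.int64(140)), (264, np.int64(139)), (265, np.int64(139)), (266, np.int64(138)), (267, np.int64(139)), (268, np.int64(138)), (269, np.int64(138)), (270, np.int64(139)), (271, np.int64(138)), (272, np.int64(140)), (273, np.int64(139)), (274, np.int64(140)), (275, np.int64(139)), (276, np.int64(139)), (277, np.int64(140)), (278, np.int64(139)), (279, np.int64(139)), (280, np.int64(140)), (281, np.int64(139)), (282, np.int64(138)), (283, np.int64(139)), (284, np.int64(139)), (285, np.int64(140)), (286, np.int64(140)), (287, np.int64(137)), (288, np.int64(146)), (289, np.int64(208)), (290, np.int64(224)), (291, np.int64(222)), (292, np.int64(221)), (293, np.int64(221)), (294, np.int64(22
[... 1398 characters left out ...]
p.int64(141)), (359, np.int64(141)), (360, np.int64(141)), (361, np.int64(143)), (362, np.int64(143)), (363, np.int64(143)), (364, np.int64(143)), (365, np.int64(142)), (366, np.int64(144)), (367, np.int64(144)), (368, np.int64(143)), (369, np.int64(144)), (370, np.int64(143)), (371, np.int64(143)), (372, np.int64(144)), (373, np.int64(143)), (374, np.int64(143)), (375, np.int64(142)), (376, np.int64(142)), (377, np.int64(142)), (378, np.int64(143)), (379, np.int64(143)), (380, np.int64(139)), (381, np.int64(142)), (382, np.int64(181)), (383, np.int64(180)), (384, np.int64(181)), (385, np.int64(181)), (386, np.int64(182)), (387, np.int64(183)), (388, np.int64(184)), (389, np.int64(185))]
185
```

View pics/c3.png

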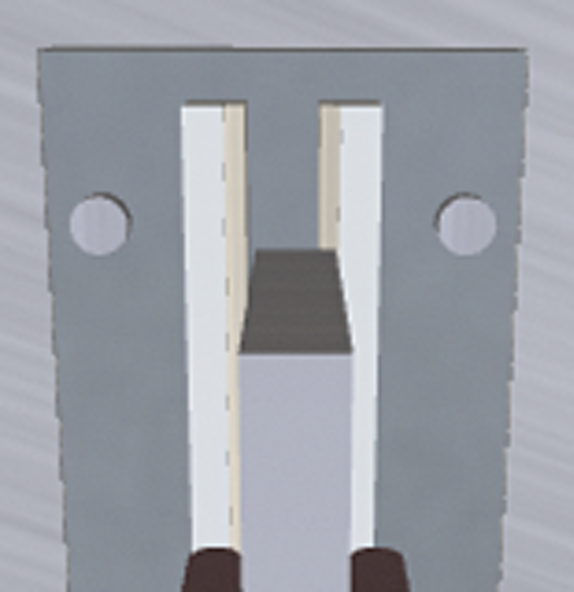

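```bash
cat > ch.py <<'E'
from h import *
from scipy.spatial.transform import Rotation as Ro
def analyse(fn,rows,lo=245,hi=400):
    f=np.load(fn);p=f["p"];s=dict(tool_pos=f["tp"],tool_rot=f["tr"]);cm=wristmodel(s)
    g=cv2.cvtColor(p,cv2.COLOR_RGB2GRAY).astype(float)
    R=Ro.from_euler("xyz",s["tool_rot"],degrees=True).as_matrix()
    tool=lambda uv,z:(ray("",uv,z,cm)-s["tool_pos"])@R
    out=[]
    for r in rows:
        b=np.nonzero(g[r,lo:hi]>212)[0]+lo
        b=b[(b>275)&(b<360)]; L=b[0]-.5+ (212-g[r,b[0]-1])*0; Rr=b[-1]+.5
        q=tool([[L-.3,r],[Rr+.1,r]],.030)
        e=np.nonzero(g[r,lo:300]<155)[0][0]+lo-.5
        e2=np.nonzero(g[r,345:hi]>160)[0][0]+345-.5
        qb=tool([[e,r],[e2,r]],.012)
        out.append([r,L,Rr]+list(np.r_[q[:,1],q[:,1].mean(),qb[:,1],qb[:,1].mean(),q[0,2]]*1000))
    return np.array(out),tool,g
E
python3 - <<'E'
from ch import *
np.set_printoptions(suppress=True,precision=2)
o,tool,g=analyse("pics/w3.npz",list(range(158,176,3))+list(range(202,262,8)))
print(o)
print("fits rail mid, base mid: slope deg", [np.degrees(np.polyfit(o[:,-1],o[:,k],1)[0]) for k in(5,8)])
# bar: bottom = tcp -0.05 ; top +.010
zt=.14013927+.010
print("bar", g[215,300:312],g[215,330:342],g[240,298:310],g[240,330:342])
for r in(240,260):
  print([tool([[304.5,r],[335.5,r]],zt)[:,1]*1000])
E
```

```text
[[158.   288.5  342.5  -21.94  16.73  -2.6  -52.3   47.6   -2.35 -62.42]
 [161.   289.5  342.5  -21.28  16.78  -2.25 -52.43  47.72  -2.36 -60.33]
 [164.   289.5  342.5  -21.34  16.82  -2.26 -52.57  47.85  -2.36 -58.22]
 [167.   289.5  342.5  -21.39  16.87  -2.26 -52.71  47.98  -2.37 -56.1 ]
 [170.   289.5  342.5  -21.45  16.91  -2.27 -52.08  48.1   -1.99 -53.98]
 [173.   289.5  342.5  -21.5   16.96  -2.27 -52.21  47.46  -2.38 -51.84]
 [202.   290.5  341.5  -21.32  16.67  -2.33 -52.79  47.92  -2.43 -30.57]
 [210.   290.5  341.5  -21.48  16.79  -2.34 -52.37  47.47  -2.45 -24.5 ]
 [218.   290.5  341.5  -21.63  16.92  -2.36 -52.75  47.82  -2.47 -18.34]
 [226.   290.5  341.5  -21.79  17.04  -2.38 -52.33  48.17  -2.08 -12.1 ]
 [234.   290.5  340.5  -21.95  16.41  -2.77 -52.72  47.72  -2.5   -5.76]
 [242.   291.5  340.5  -21.35  16.53  -2.41 -52.29  48.08  -2.11   0.68]
 [250.   291.5  340.5  -21.51  16.66  -2.43 -52.69  47.61  -2.54   7.21]
 [258.   291.5  340.5  -21.67  16.79  -2.44 -52.25  47.98  -2.14  13.84]]
fits rail mid, base mid: slope deg [np.float64(-0.1316497456532636), np.float64(0.01114539129600391)]
bar [219. 185. 215. 207. 199. 109.  88.  92.  92.  92.  91.  91.] [ 92.  92.  90.  91. 135. 229. 223. 221. 221. 222. 222. 220.] [221. 220. 221. 219. 213. 211. 196. 178. 179. 181. 180. 180.] [179. 181. 180. 180. 183. 216. 223. 221. 221. 222. 222. 198.]
[array([-5.62,  6.58])]
[array([-5.73,  6.7 ])]
```

The held bar sits at tool y ≈ +0.5 mm, 12.2 mm wide as it should be. The channel is at tool y ≈ -2.3 mm, with its angle within 0.1°. The rail and base sizes check out at 38 and 100 mm. I'll correct by -2.8 mm, check the x position from the jig's end edge, and look again lower down.

```bash
python3 - <<'E'
from ch import *
np.set_printoptions(suppress=True,precision=2)
o,tool,g=analyse("pics/w3.npz",[164])
print("jig -x end tool z (want -75):",tool([[316,138]],.012)*1000)
print("rail end (want -65)",tool([[297,153.3]],.030)*1000)
s=telemetry.read_state();print(s["tool_pos"])
yd=np.array([-np.sin(np.radians(20.6)),np.cos(np.radians(20.6)),0])
t=s["tool_pos"]-.0028*yd; t[2]=.100
ctrl.move_linear(list(t),[0,90,20.6],speed=.05); ctrl.pause(.3)
s=telemetry.read_state();print(t,s["tool_pos"],s["tool_rot"],s["time_s"])
p,d=imaging.capture("wrist");cv2.imwrite("pics/w4.png",p[:,:,::-1]);np.savez("pics/w4.npz",p=p,d=d,tp=s["tool_pos"],tr=s["tool_rot"])
E
```

```text
jig -x end tool z (want -75): [[128.12  -2.31 -75.55]]
rail end (want -65) [[110.13 -15.62 -65.68]]
[ 0.52 -0.21  0.14]
[ 0.52 -0.22  0.1 ] [ 0.52 -0.22  0.1 ] [-45.06  89.97 -24.46] 10.6583
```

View pics/w4.png

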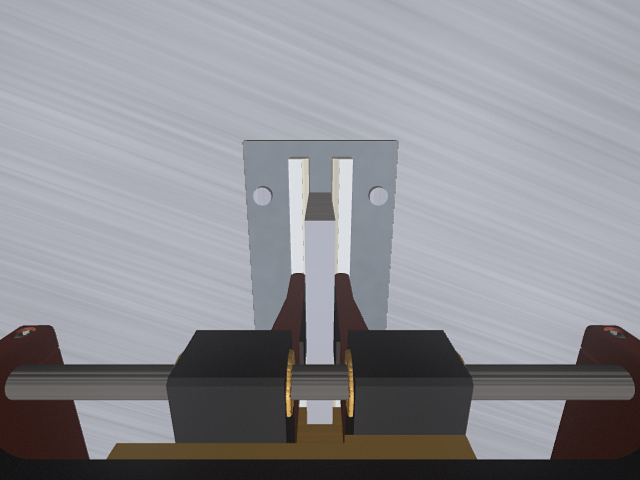

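The bar end (320,205) now sits evenly between the rails, whose inner edges are at about 308 and 332 px. I'll check the numbers.

```bash
python3 - <<'E'
from ch import *
np.set_printoptions(suppress=True,precision=2)
o,tool,g=analyse("pics/w4.npz",list(range(162,190,4))+[225,240,255],235,410)
print(o); print(np.degrees(np.polyfit(o[:,-1],o[:,5],1)[0]),np.degrees(np.polyfit(o[:,-1],o[:,8],1)[0]))
s=telemetry.read_state();print(s["tool_pos"]*1000,s["tool_rot"][2]-s["tool_rot"][0])
E
```

```text
[[162.   288.5  352.5  -18.43  20.1    0.84 -49.11  16.56 -16.28 -63.54]
 [166.   288.5  351.5  -18.49  19.57   0.54 -49.28  16.62 -16.33 -61.18]
 [170.   288.5  351.5  -18.56  19.64   0.54 -49.46  16.68 -16.39 -58.8 ]
 [174.   288.5  351.5  -18.62  19.71   0.54 -49.63  16.74 -16.45 -56.41]
 [178.   288.5  351.5  -18.69  19.78   0.55 -49.15  16.8  -16.18 -54.  ]
 [182.   288.5  351.5  -18.75  19.85   0.55 -49.32  16.86 -16.23 -51.57]
 [186.   288.5  351.5  -18.82  19.92   0.55 -49.5   16.92 -16.29 -49.13]
 [225.   290.5  350.5  -18.23  20.01   0.89 -49.21  17.53 -15.84 -24.34]
 [240.   290.5  349.5  -18.48  19.65   0.58 -49.2   17.78 -15.71 -14.32]
 [255.   290.5  349.5  -18.74  19.93   0.59 -49.19  18.04 -15.58  -4.02]]
0.05918465316623797 0.787983538150889
[ 516.64 -216.86  100.22] 20.598053051926982
```

The channel is at 0.57 mm and the bar at 0.48 mm in the same view, with 0.06° angle error. (The base columns there are invalid because my search window hit the rail.) Now I'll lower it gently under a force guard.

```bash
python3 - <<'E'
from h import *
np.set_printoptions(suppress=True,precision=2)
s=telemetry.read_state();t=s["tool_pos"].copy();f0=s["contact_force"]
xy=[t[0],t[1]]
print(ctrl.move_linear([*xy,.066],speed=.03,max_force=5)); s=telemetry.read_state();print(s["tool_pos"]*1000,s["contact_force"]-f0)
print(ctrl.move_linear([*xy,.058],speed=.008,max_force=5)); s=telemetry.read_state();print(s["tool_pos"]*1000,s["contact_force"]-f0,s["opening"],s["time_s"])
p,d=imaging.capture("wrist");cv2.imwrite("pics/w5.png",p[:,:,::-1])
p,d=imaging.capture("side");cv2.imwrite("pics/s5.png",cv2.resize(p[220:460,240:480,::-1],None,fx=2.5,fy=2.5,interpolation=cv2.INTER_CUBIC))
E
```

```text
False
[ 516.8  -216.93   66.2 ] [ 0.78  1.02 -0.11]
True
[ 516.67 -216.85   61.96] [-0.18  1.13 11.98] 0.012041296674251833 12.5917
```

View pics/s5.png

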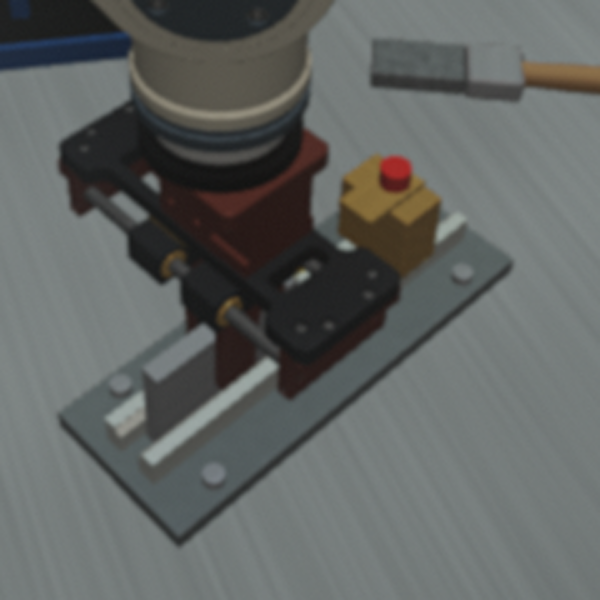

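The bar touched the floor at TCP z = 61.96 mm (62 expected), and the side crop shows it standing in the channel between the rails. I'll let go so it settles, then regrip lightly 20 mm further back to keep the open fingers clear of the gauge-finger knob and the hood. I also need an estimate of the stop's position.

```bash
python3 - <<'E'
from h import *
np.set_printoptions(suppress=True,precision=2)
a=np.radians(20.6);X=np.array([np.cos(a),np.sin(a)]);Y=np.array([-X[1],X[0]])
s=telemetry.read_state();t=s["tool_pos"].copy()
O=t[:2]+.0595*X
def j(uv,z): P=ray("top",uv,z)[0]; return np.array([(P[:2]-O)@X,(P[:2]-O)@Y])*1000
print("hood front",j([403.2,220.1],.083),"knob",j([397.27,201.03],.095), "ball@.03",j([380.9,238.9],.03),"@.05",j([380.9,238.9],.05))
ctrl.open_gripper();ctrl.pause(.2)
s0=telemetry.read_state();print(s0["time_s"],s0["contact_force"])
p,d=imaging.capture("wrist");cv2.imwrite("pics/w6.png",p[:,:,::-1])
ctrl.move_linear([*(t[:2]-.020*X),.0622],speed=.05)
ctrl.gripper_close(grasp_force=15);ctrl.pause(.2)
s=telemetry.read_state();print(s["time_s"],s["tool_pos"]*1000,s["contact_force"]-s0["contact_force"],s["opening"])
p,d=imaging.capture("wrist");cv2.imwrite("pics/w7.png",p[:,:,::-1])
E
```

```text
hood front [40.87  0.51] knob [73.87  1.66] ball@.03 [25.3  38.18] @.05 [24.39 41.78]
14.125 [-0.42  0.15  0.49]
16.0583 [ 497.98 -223.93   62.21] [ 0.6  -0.67 -0.4 ] 0.011915158937641055
```

View pics/w6.png

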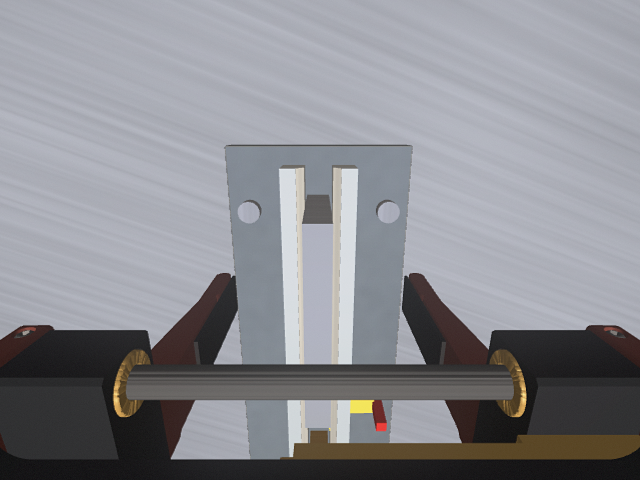

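View pics/w7.png

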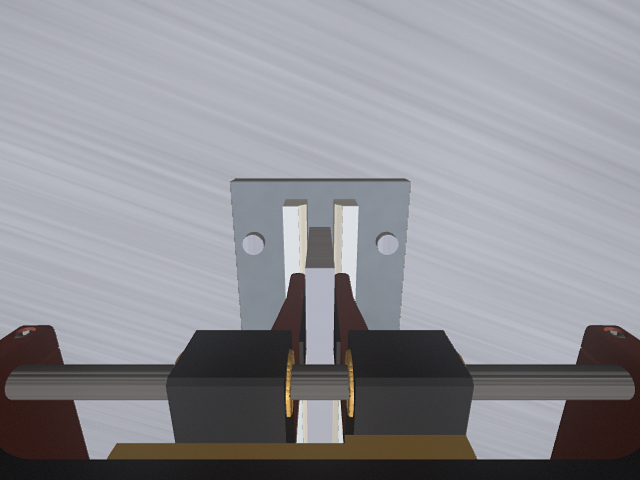

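w6: the released bar stands free in the channel, end face at (318,210). w7: it is regripped lightly 20 mm back, opening 11.9 mm. The stop face is at about jig x 57-59 mm, so about 67 mm of travel. Sliding now, coarse first, then slow with a force guard.

```bash
python3 - <<'E'
from h import *
np.set_printoptions(suppress=True,precision=2)
a=np.radians(20.6);X=np.array([np.cos(a),np.sin(a)])
s=telemetry.read_state();t=s["tool_pos"].copy();f0=s["contact_force"];np.save("slide0.npy",np.r_[t,f0])
def st(r):
    s=telemetry.read_state();f=s["contact_force"]-f0
    print(r,"travel",(s["tool_pos"]-t)[:2]@X*1000,"F along",f[:2]@X,f,s["opening"],s["time_s"])
st(ctrl.move_linear([*(t[:2]+.053*X),t[2]],speed=.04,max_force=7))
ctrl.pause(.2);st("rest")
p,d=imaging.capture("top");cv2.imwrite("pics/t8.png",p[:,:,::-1])
p,d=imaging.capture("side");cv2.imwrite("pics/s8.png",cv2.resize(p[220:460,240:480,::-1],None,fx=2.5,fy=2.5,interpolation=cv2.INTER_CUBIC))
E
```

```text
True travel 1.2579313204785496 F along 1.3644911087411162 [1.25 0.56 4.84] 0.011597921969222293 16.4333
rest travel 1.2406977077670545 F along 2.2594482076082927 [1.7  1.9  6.72] 0.011421197040643644 16.6333
```

View pics/s8.png

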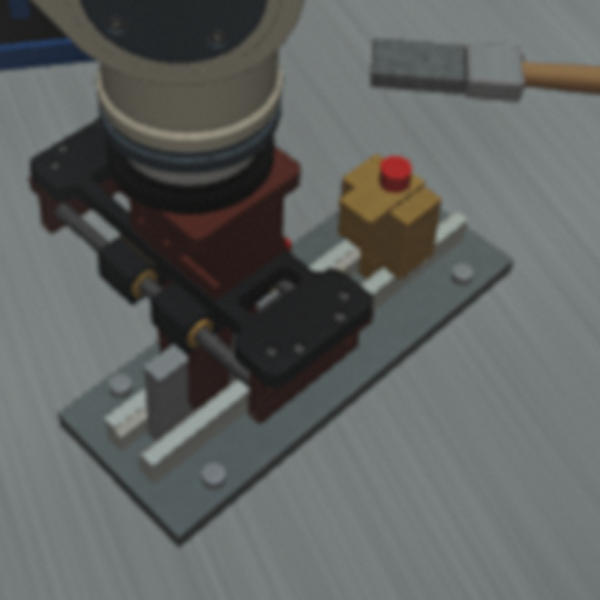

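It stopped after 1.2 mm. The reaction was vertical (+6.7 N), so the tool was pressing the bar down rather than meeting an obstacle ahead. I'll relieve that by regripping slightly higher.

```bash
python3 - <<'E'
from h import *
np.set_printoptions(suppress=True,precision=2)
a=np.radians(20.6);X=np.array([np.cos(a),np.sin(a)])
def st(r):
    s=telemetry.read_state();f=s["contact_force"]
    print(r,s["tool_pos"]*1000,"F along",f[:2]@X,f,s["opening"],s["time_s"],flush=True);return s
st("now")
ctrl.open_gripper();ctrl.pause(.2);s=st("open");t=s["tool_pos"].copy()
ctrl.move_linear([t[0],t[1],.0625],speed=.05);ctrl.pause(.2);s=st("z up")
ctrl.gripper_close(grasp_force=15);ctrl.pause(.3);s=st("closed");t=s["tool_pos"].copy()
st(ctrl.move_linear([*(t[:2]+.008*X),t[2]+.0003],speed=.015,max_force=7));ctrl.pause(.1);st("rest")
E
```

```text
now [ 499.07 -223.32   62.19] F along 1.9466943782554498 [1.52 1.48 5.21] 0.011720852481557478 16.7333
open [ 498.29 -223.29   61.74] F along -0.20125319569553843 [-0.26  0.12 -0.43] 0.08773852987740591 18.1583
z up [ 498.28 -223.3    62.52] F along -0.19942947623946775 [-0.1  -0.29 -0.  ] 0.08783502575493049 18.6083
closed [ 498.32 -223.33   62.51] F along -0.2580897344803658 [-0.36  0.22 -0.35] 0.011899039681295872 20.0583
False [ 505.96 -220.26   62.54] F along 1.0031348409228973 [ 0.99  0.21 -5.08] 0.012324073472527378 20.7417
rest [ 505.89 -220.33   62.53] F along 0.28676602989365957 [ 0.37 -0.16 -5.25] 0.011568367010367099 20.8417
```

```bash
python3 - <<'E'
from h import *
np.set_printoptions(suppress=True,precision=2)
a=np.radians(20.6);X=np.array([np.cos(a),np.sin(a)]);B=np.array([.51667,-.21685])
def st(r):
    s=telemetry.read_state();f=s["contact_force"]
    print(r,s["tool_pos"]*1000,"bar end jx",(s["tool_pos"][:2]-B)@X*1000-59.5+70.8,"F along",f[:2]@X,f,s["opening"],s["time_s"],flush=True);return s
t=telemetry.read_state()["tool_pos"].copy()
L=B+X*((t[:2]-B)@X)
print("off line mm",(t[:2]-L)*1000)
r=ctrl.move_linear([*(L+.046*X),.0627],speed=.03,max_force=8);st(r);ctrl.pause(.2);st("rest")
p,d=imaging.capture("side");cv2.imwrite("pics/s9.png",cv2.resize(p[220:460,240:480,::-1],None,fx=2.5,fy=2.5,interpolation=cv2.INTER_CUBIC))
p,d=imaging.capture("top");cv2.imwrite("pics/t9.png",cv2.resize(p[165:330,340:465,::-1],None,fx=3.6,fy=3.6,interpolation=cv2.INTER_CUBIC))
E
```

```text
off line mm [-0.19  0.5 ]
False [ 549.11 -204.69   62.72] bar end jx 45.94113636455477 F along 0.6628845674627986 [ 0.84 -0.35 -5.41] 0.011993307895747055 22.5333
rest [ 549.12 -204.71   62.72] bar end jx 45.94963788277562 F along 0.34710877811598595 [ 0.05  0.85 -5.15] 0.012058023872633496 22.7333
```

View pics/s9.png

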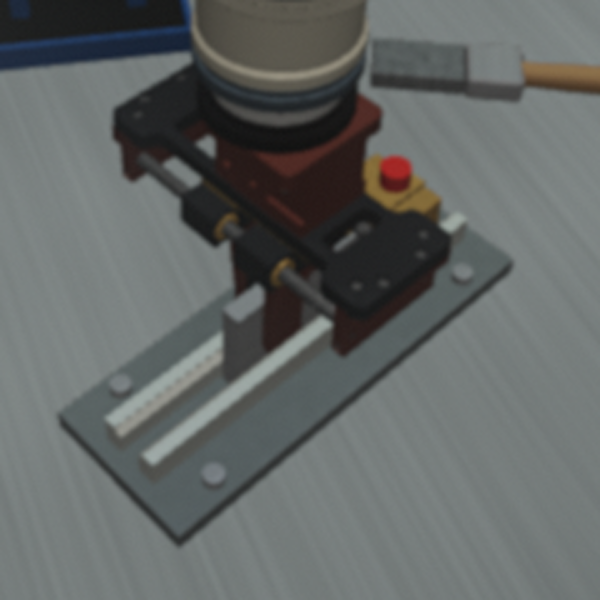

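View pics/t9.png

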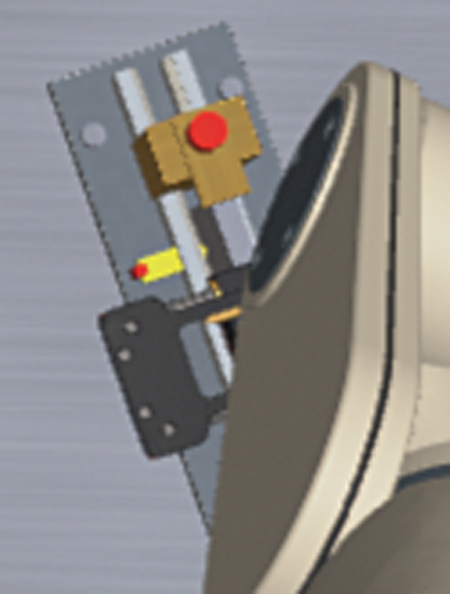

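The bar has passed the finger (its yellow handle is pushed out to about (150,265) in the crop), the front end is just under the hood, and the stop and knob have not moved. Now the slow approach.

```bash
python3 - <<'E'
from h import *
np.set_printoptions(suppress=True,precision=2)
a=np.radians(20.6);X=np.array([np.cos(a),np.sin(a)]);B=np.array([.51667,-.21685])
def st(r):
    s=telemetry.read_state();f=s["contact_force"]
    print(r,s["tool_pos"]*1000,"bar end jx",(s["tool_pos"][:2]-B)@X*1000-59.5+70.8,"F along",f[:2]@X,f,s["opening"],s["time_s"],flush=True);return s
t=telemetry.read_state()["tool_pos"].copy()
L=B+X*((t[:2]-B)@X)
r=ctrl.move_linear([*(L+.025*X),.0627],speed=.005,max_force=4);st(r)
p,d=imaging.capture("top");cv2.imwrite("pics/t10.png",cv2.resize(p[165:330,340:465,::-1],None,fx=3.6,fy=3.6,interpolation=cv2.INTER_CUBIC))
st("rest")
E
```

```text
True [ 559.12 -200.83   62.52] bar end jx 56.67330413237733 F along -1.27788086233005 [-1.37  0.02  5.82] 0.011898121255981428 25.275
rest [ 559.09 -200.85   62.51] bar end jx 56.64193961055306 F along -0.5321059399048942 [-0.73  0.43  6.83] 0.011877067757901965 25.325
```

View pics/t10.png

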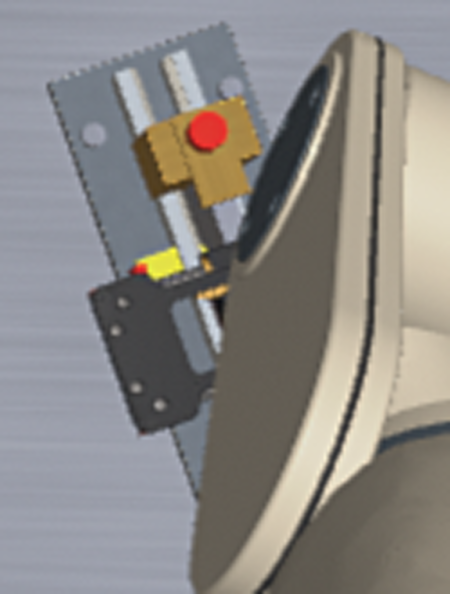

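It stopped at jig x ≈ 56.7 mm, but again mostly on vertical force (+6 N) with only 1 N along the channel, so this does not show it is seated. I'll relax the grip, regrip and push again slowly.

```bash
python3 - <<'E'
from h import *
np.set_printoptions(suppress=True,precision=2)
a=np.radians(20.6);X=np.array([np.cos(a),np.sin(a)]);B=np.array([.51667,-.21685])
def st(r):
    s=telemetry.read_state();f=s["contact_force"]
    print(r,s["tool_pos"]*1000,"tool jx",(s["tool_pos"][:2]-B)@X*1000-59.5,"F along",f[:2]@X,f,s["opening"],s["time_s"],flush=True);return s
ctrl.open_gripper();s=st("open");t=s["tool_pos"].copy()
L=B+X*((t[:2]-B)@X)
ctrl.move_linear([*L,.0625],speed=.05);ctrl.pause(.2);st("pos")
ctrl.gripper_close(grasp_force=12);ctrl.pause(.3);st("closed")
r=0
for k in range(1,8):
    r=ctrl.move_linear([*(L+.001*k*X),.0626],speed=.005,max_force=6);s=st(r)
    f=s["contact_force"]
    if r or f[:2]@X<-5: break
p,d=imaging.capture("top");cv2.imwrite("pics/t11.png",cv2.resize(p[165:330,340:465,::-1],None,fx=3.6,fy=3.6,interpolation=cv2.INTER_CUBIC))
E
```

```text
open [ 557.67 -200.43   61.15] tool jx -15.347135046667624 F along -0.7145158880797453 [-0.78  0.06 -0.89] 0.08813404878057618 26.55
pos [ 557.99 -201.31   62.52] tool jx -15.351769377620649 F along 0.9700393594330108 [ 0.91  0.35 -0.34] 0.08789105478183921 27.0
closed [ 558.02 -201.34   62.52] tool jx -15.33497001803503 F along 0.5983876530092338 [ 0.88 -0.63 -0.06] 0.011680671296831802 28.4417
True [ 558.03 -201.34   62.49] tool jx -15.321968431203977 F along 0.6862226498929643 [ 0.82 -0.24  3.92] 0.012284300241688395 28.6833
```

```bash
python3 - <<'E'
from h import *
np.set_printoptions(suppress=True,precision=2)
a=np.radians(20.6);X=np.array([np.cos(a),np.sin(a)]);B=np.array([.51667,-.21685])
def st(r):
    s=telemetry.read_state();f=s["contact_force"]
    print(r,s["tool_pos"]*1000,"tool jx",(s["tool_pos"][:2]-B)@X*1000-59.5,"F along",f[:2]@X,f,s["opening"],s["time_s"],flush=True);return s
s=st("now");t=s["tool_pos"].copy();L=B+X*((t[:2]-B)@X)
ctrl.move_linear([*L,.0628],speed=.02);ctrl.pause(.2);st("raised")
for k in range(1,12):
    r=ctrl.move_linear([*(L+.0005*k*X),.0628],speed=.004,max_force=5);s=st(r)
    if r or s["contact_force"][:2]@X<-4: break
E
```

```text
now [ 558.05 -201.35   62.49] tool jx -15.308205048264483 F along -0.4356403053269336 [-0.52  0.14  5.91] 0.012123848623713991 28.7333
raised [ 557.92 -201.28   62.58] tool jx -15.409588930153525 F along -0.6560681366036252 [-0.07 -1.69 -3.24] 0.011757201958478637 29.1833
False [ 558.   -201.18   62.59] tool jx -15.298770544724086 F along -2.4723745015712364 [-1.73 -2.43 -1.53] 0.011819050283024398 29.4583
False [ 558.06 -201.08   62.6 ] tool jx -15.205875424921942 F along -5.626662322655651 [-4.78 -3.28 -0.15] 0.011829436640695266 29.7333
```

The along-channel reaction now builds steadily (-0.7, -2.5, -5.6 N) over 0.2 mm of motion. The bar is butted against the stop, well under 15 N. I'll let go, rise straight up, and check.

```bash
python3 - <<'E'
from h import *
ctrl.open_gripper();ctrl.pause(.1)
s=telemetry.read_state();t=s["tool_pos"].copy();print(t,s["contact_force"],s["time_s"])
ctrl.move_linear([t[0],t[1],.20],speed=.1)
a=np.radians(20.6);X=np.array([np.cos(a),np.sin(a)])
# back off along -x of jig, so both the wrist, side and top cameras see the joint
ctrl.reach([.42,-.10,.30],[0,90,20.6])
for n in("top","side","wrist"):
    p,d=imaging.capture(n);np.savez(f"pics/{n}12.npz",p=p,d=d);cv2.imwrite(f"pics/{n}12.png",p[:,:,::-1])
    if n=="top":cv2.imwrite("pics/t12c.png",cv2.resize(p[165:330,340:465,::-1],None,fx=3.6,fy=3.6,interpolation=cv2.INTER_CUBIC))
    if n=="side":cv2.imwrite("pics/s12c.png",cv2.resize(p[260:440,255:455,::-1],None,fx=3.3,fy=3.3,interpolation=cv2.INTER_CUBIC))
print(telemetry.read_state()["time_s"])
E
```

```text
[ 0.55895518 -0.20096167  0.06278798] [-0.48789618 -0.02680012  0.60424807] 31.0583
33.5417
```

View pics/t12c.png

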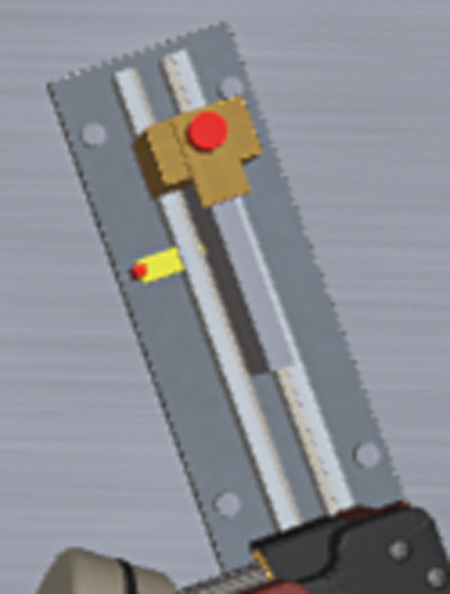

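View pics/s12c.png

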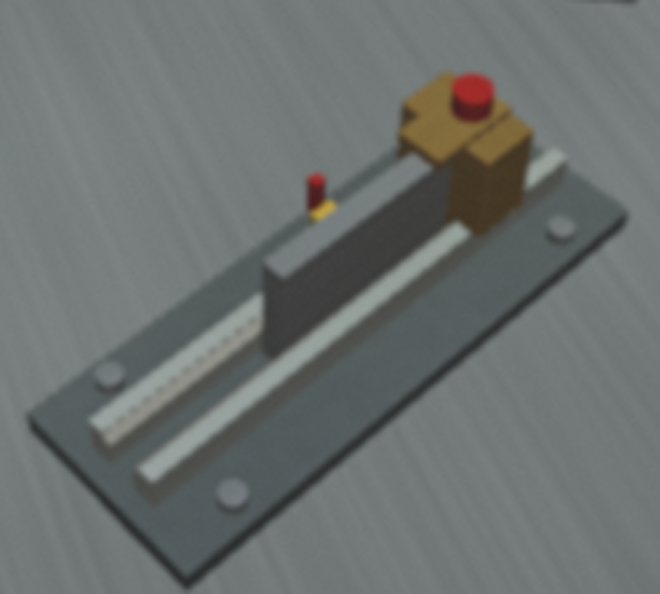

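View pics/top12.png

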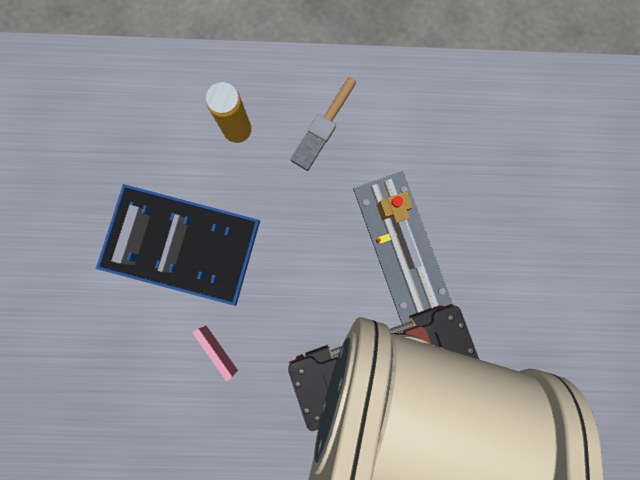

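The top and side views show the bar upright in line in the channel, its front end under the hood against the brass block with no gap visible. The finger rests on its side and the other two bars, can and brush are in place. One numeric check on the stop's shift and the bar's rear end.

```bash
python3 - <<'E'
from h import *
np.set_printoptions(suppress=True,precision=2)
for n,b in(("top",(160,330,345,465)),("side",(260,440,360,460))):
    c=[]
    for k in("0","12"):
        p=np.load(f"pics/{n}{k}.npz")["p"];h=cv2.cvtColor(p,cv2.COLOR_RGB2HSV);m=((h[...,0]<6)|(h[...,0]>174))&(h[...,1]>150)&(h[...,2]>90)
        w=np.zeros_like(m);w[b[0]:b[1],b[2]:b[3]]=1
        q=max(comps(m&w,20),key=np.sum);c.append(pts(q).mean(0))
    print(n,"knob px before/after",c)
d0=np.load("pics/top0.npz")["p"].astype(int);d1=np.load("pics/top12.npz")["p"].astype(int)
print("top diff in brass block",np.abs(d0-d1)[188:218,378:412].mean(), "stand left",np.abs(d0-d1)[185:280,95:190].mean())
a=np.radians(20.6);X=np.array([np.cos(a),np.sin(a)]);O=np.array([.51667,-.21685])+.0595*X
for n,uv in(("top",[340+282/3.6,165+369/3.6]),("side",[255+281/3.3,260+267/3.3])):
    P=ray(n,uv,.072)[0];print(n,"bar rear jx (want ~-43.3)",(P[:2]-O)@X*1000, (P[:2]-O)@np.array([-X[1],X[0]])*1000)
E
```

```text
top knob px before/after [array([397.27, 201.03]), array([397.27, 201.03])]
side knob px before/after [array([397.87, 287.02]), array([398.02, 287.45])]
top diff in brass block 5.008169934640523 stand left 3.5844875346260388
top bar rear jx (want ~-43.3) -43.880355254791944 1.631589541109865
side bar rear jx (want ~-43.3) -38.90260364449526 -0.5626684991489057
```

The top view gives -43.9, as expected; the side view's hand-picked corner gives -38.9. I'll check the side view against known jig points for bias.

```bash
python3 - <<'E'
from h import *
a=np.radians(20.6);X=np.array([np.cos(a),np.sin(a)]);O=np.array([.51667,-.21685])+.0595*X;Y=np.array([-X[1],X[0]])
def j(u,v,z):
    P=ray("side",[255+u/3.3,260+v/3.3],z)[0][:2]-O; return np.round([P@X*1000,P@Y*1000],1)
print("base -x +y corner (want -135,50)",j(32,418,.012),"-x -y (want -135,-50)",j(187,577,.012))
print("rail -y end top (want -125,-15)",j(147,473,.030),"base +x -y (135,-50)",j(626,213,.012))
print("bar rear bottom at floor -y edge",j(270,355,.012+.012))
print("stop near bottom corner face at rail top z.03 (-y 25)",j(480,233,.030), "bar top rear corners",j(264,266,.072),j(286,277,.072))
print("hood front top mid, z.083",j(422,148,.083))
E
```

```text
base -x +y corner (want -135,50) [-134.4   46.5] -x -y (want -135,-50) [-134.2  -49.8]
rail -y end top (want -125,-15) [-123.2  -14.5] base +x -y (135,-50) [132.7 -49.5]
bar rear bottom at floor -y edge [-46.9  -3.2]
stop near bottom corner face at rail top z.03 (-y 25) [ 62.3 -21.5] bar top rear corners [-43.6   4.4] [-40.9  -5.6]
hood front top mid, z.083 [42.1 -1.1]
```

With corners picked more carefully, the side view puts the bar's rear at -43.6 and -40.9 mm (mean -42.3) and the hood front at 42.1 mm. That puts the rear end about 100.4 mm from the stop face (hood front plus 16 mm), against a 100 mm bar, so it is seated within picking error. The gripper is well clear, so I'm handing in.

```bash
python3 - <<'E'
from plant import ctrl,telemetry
print(telemetry.read_state()["time_s"]);ctrl.close_job()
E
```

```text
33.5417
the job is handed in; nothing more can be done
```

The job was handed in at 33.5 s with the 12 mm bar let go against the stop; no verdict was reported.

- **Finding the bar:** I pinched only one bar, the right-hand one in the top view. It read 11.65 mm. The top view gave tops of 16.7, 8.6 and 12.7 mm, so I left the other two unpinched in their slots.
- **Setting down and sliding:** The bar touched the channel floor at the expected height (TCP 61.96 mm, 62 expected), about 12 mm short of the finger's ramp. I released it there, regripped it lightly 20 mm further back, and slid it past the finger to the stop.
- **Stops on the way:** Three guarded moves stopped on mainly vertical load; one of those was at about the final position but did not show contact with the stop. I regripped or raised the tool a little each time. On the last push the force along the channel rose to 5.6 N, under the 15 N at which the stop slips.

**Last checks:**
- The bar stands upright in line in the channel, with the finger on its side.
- The stop's knob had not moved in the top view (under 0.1 px). In the side view it shifted about 0.4 px.
- The two other bars, the can and the brush look unmoved.

**Disagreement:** My first side-view pick put the bar's rear end about 4 to 5 mm off the top view. Picking the corners again gave about 100.4 mm from the stop face to the rear end of the 100 mm bar. These picks are good to 1 to 2 mm, so the evidence that the bar is seated is mainly the force rise.

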